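# Light up and inspect a tube

### The job

Switch on the light box by pushing its push button fully down and letting it spring back. Then draw the large capped tube out of the rack and hold it steady in the gripper, slanted at about 45 degrees with its cap end up, its lower tip over the middle of the light box's white panel, a hand's breadth (5 to 15 cm) above it and touching nothing but the gripper. The program finishes while still holding the tube like this; do not disturb the small tube in the rack, the timer or the tape roll.

Things in the scene. Friction and masses are not known exactly. Their poses are not given: they have to be found in the camera images.
- large_tube: The tube to draw out: loose, capped, 25 to 50 g, upright in the rack. White body 29 mm in diameter, orange screw cap 35 mm in diameter fixed on it, 116 mm tall in all, the cap being the top 14 mm. Origin at the centre of its lower tip, z axis along the tube toward the cap. At the start its tip is 8 mm and its cap top 124 mm above the worktop; the tip must rise 58 mm to clear the deck.
- rack: White plastic tube rack, fixed, 170 mm along its y, 80 mm along its x, 66 mm high; origin at the centre of its underside, z up. Floor 8 mm thick, guide plate 18 to 23 mm and deck 60 to 66 mm high. Holes in a row along y: 32 mm holes at y = -50 mm (large tube) and y = 0 (empty), a 20 mm hole at y = +50 mm (small tube).
- small_tube: Leave alone. Loose 15 ml tube, 17 mm in diameter with a 22 mm orange cap, 120 mm tall, standing in the rack's other end hole, 100 mm from the large tube. Origin at its lower tip, z up toward the cap.
- light_box: Flat grey light box, fixed to the worktop, 140 mm along its x, 190 mm along its y, top 29 mm above the worktop; origin at the centre of its underside, z up. A white square panel, 110 mm, is let into the top toward +y, the push button stands beside it toward -y, 92 mm from the panel's centre.
- panel_centre (a point): Centre of the light box's white panel, on its face, 30 mm above the worktop.
- lamp_button_top (a point): Centre of the top of the light box's round grey push button, 28 mm in diameter, in a black housing; it moves down with the button.
- lamp_button (a joint): How far the button is pressed, in m: 0 is up, 0.006 is fully down. It needs about 5 N to go fully down and springs back when let go.
- timer: Leave alone. White timer with three buttons, 64 x 62 x 19 mm, loose, lying flat behind the work. Origin at the centre of its underside.
- tape_roll: Leave alone. Yellowish roll of tape lying flat, 61 mm in diameter, 19 mm high, loose, behind the work. Origin at the centre of its underside.
Mind the look-alikes: they are no part of the job. What is shaped like the large_tube but pink, purple or red is not meant.

How it is judged:
By the outcome, as a careful person would: the job done as asked, in the order asked, and still so for the second after the job is handed in, while the arm keeps its last pose, push and grip.
It also fails if it takes over 48 s, if anything falls off the work surface, if the arm or the gripper's body presses on something with over 40 N, if the wrist force passes 120 N, or if a joint passes its speed limit or range.

### The arm

A 7-joint arm with a two-finger parallel gripper is mounted at the origin on a cart in front of the work surface, level with it; the furniture and walls round the work are solid. World frame = base frame: x ahead of the robot, y to its left, z up, the work surface at z = 0. Lengths are in m, angles in rad, forces in N, time in s.
With the tool pointing down it reaches from about 0.4 to 0.85 m from the base axis. Payload 4.5 kg.
Tool frame: the origin (TCP) lies where the fingers leave the gripper's body, on its centre line; the fingertips stand 64 mm ahead of it and the grasp point (between the pads) lies 45 mm ahead of it; z points along the fingers, y is the line along which they close (so a half turn about z gives the same grasp; the last joint's range is limited). The gripper opens to 88 mm and grips with 3 to 60 N. Pads are 18 mm wide; open, the fingers measure 123 mm over their backs; the gripper's body (75 mm by 187 mm) begins 45 mm behind the grasp point.
Start: joints at [0.034, 0.689, -0.195, 1.565, 0.157, 0.902, -0.215], TCP at [0.625, 0, 0.303] pointing down, gripper open.
Joint ranges: [-3.01, 3.01], [-0.46, 2.08], [-1.47, 1.51], [0.13, 2.56], [-1, 4.14], [0.04, 2.09], [-2.66, 2.66]. Speed limits (rad/s): [2.57, 2.57, 3.14, 3.14, 3.14, 3.14, 3.14].

### API

Orientations are given as a unit quaternion [x, y, z, w].
In Python, from plant import r gives the robot as it stands.
- The arm moves only by the tool play_rows, never from a script. Its arguments are lists of equal length, an entry for each row: "translation": the shift along the tool's x, y, z in m, a list of three; "delta_rot": the turn, a rotation vector about the tool's x, y, z in degrees, a list of three; "grip": the opening, from -1 (shut) to 1 (fully open). In form: {"translation": [[x, y, z], ...], "delta_rot": [[rx, ry, rz], ...], "grip": [grip, ...]}. A call has 1 to 20 rows; each row shifts and turns the commanded pose from where the row before left it, along the tool's axes as they then stand; what a row does not reach is not made up. A row lasts 1/8 s, in which the tool goes at most 62.5 mm and 10.7 degrees, less where a joint would pass 70% of its speed; a pose out of reach is approached as far as the arm can. A call with a gripper value outside its range is refused whole. The fingers move at their own pace and stop on an object; "squeeze" is the grip in N (left out, the last holds). Time passes only in rows, so rows that do not move let the fingers close. It gives the time, the measured TCP pose, the force, the opening and the grip force at its end, in the units of the state.
- r.get_state(): the state, without advancing time (a new reading comes with each control period).
- r.snapshot(name): name is "scene" or "side" or "wrist"; returns the picture (480x640x3 uint8, blue, green, red); there is no depth.
- r.get_calibration(name): a dict with "intrinsics" (3x3 intrinsics, pixels), "eye" and "rotation" of the camera in the world. Camera axes: x right, y up, looking along -z (the intrinsics and any distortion apply to the point x, -y, -z); pixel columns grow to the right and rows downward; lengths in m; the calibration is good to about 2 mm. A picture is of the moment at which its call begins: read the wrist's pose just before it. get_calibration takes no time and is no camera call; for the wrist camera it gives the pose at the moment of the call.
- r.finish_job(): hands the job in; it is judged then, once.
Trained networks look in the newest picture that a camera, given by its name, has taken for a name from the list of things; names that differ only in an ending like _2 or _b are one class to them, and where a whole thing is asked for, a point or a joint stands for the part that bears it (a point fixed in the world has none). Each returns a list of dicts, best first, with "confidence" (0 to 1); they miss things now and then, are a little off and sometimes report something else, mostly with a low value. They report only what shows in the picture. A call takes as long as a camera call. They do not tell look-alikes from the thing itself.
- r.look_for(camera, target): "point" ([x, y, z] in m, in world coordinates, good to about 4 mm: the middle of the surface that is visible of it).
- r.silhouettes(camera, target): "pixels" (480x640 bool, what is visible of it).
The state is a dict: "clock": time; "q": joint angles; "qd": joint speeds; "joint_torque": joint torques, N m; "tool_pos": TCP position; "eef_rot": TCP orientation; "contact_force": force on the tool from outside, world axes, zero at the start; "moment": the same for the moment, N m; "opening": opening from 0.0 (shut) to 1.0 (fully open); "finger_force": force on a finger pad.
Only numpy, scipy, OpenCV 4.12 (cv2) and the standard library are available. Lean on these libraries where they do the work, as an engineer would, in place of code of your own. Each camera call takes 0.05 s, during which the arm holds its last target. There are 200 camera calls.

## Working session

There is one attempt and no reset: what is moved stays moved. The work goes in short steps, Python scripts to look and compute and a tool call to move; the robot and the scene stay as the last step left them, time stands still between calls to the robot, and variables do not carry over. Pictures are saved under pics/ and viewed, at most 10 in all, crops included, and the job is handed in when it is done.

Besides the shell and the picture viewer there is one more tool, called after "Emit:" as name(argument=value, ...) on one line, values as JSON. play_rows: Moves the arm, as the interface text tells. Its arguments: {"type":"object","properties":{"translation":{"type":"array","items":{"type":"array","items":{"type":"number"}}},"delta_rot":{"type":"array","items":{"type":"array","items":{"type":"number"}}},"grip":{"type":"array","items":{"type":"number"}},"squeeze":{"type":"number"}},"required":["translation","delta_rot","grip"]}

```bash
mkdir -p pics
python3 - <<'E'
from plant import r
import cv2,numpy as np
s=r.get_state();print(s['clock'],s['tool_pos'],s['eef_rot'])
ims=[]
for c in("scene","side"):
    im=r.snapshot(c);cv2.imwrite(f'pics/{c}0.png',im)
    print(c,r.get_calibration(c)['eye'])
    for t in("large_tube","small_tube","rack","light_box","lamp_button_top","panel_centre","timer","tape_roll"):
        try:
            for d in r.look_for(c,t)[:4]: print(t,np.round(d['point'],3),round(d['confidence'],2))
        except Exception as e: print(t,e)
E
```

```text
0.0 [ 6.24505819e-01 -5.94649862e-05  3.01933849e-01] [ 7.07085528e-01  7.07127474e-01 -6.77493110e-04 -5.76295890e-04]
scene [-0.10262379  0.69909876  0.67911098]
large_tube [ 0.488 -0.26   0.096] 0.98
large_tube [ 0.355 -0.188  0.075] 0.71
large_tube [ 0.648 -0.271  0.075] 0.71
small_tube [ 0.536 -0.181  0.096] 0.52
rack [ 0.51  -0.211  0.03 ] 0.87
light_box [0.486 0.135 0.029] 0.77
light_box [ 0.758 -0.113  0.019] 0.3
lamp_button_top [0.498 0.061 0.051] 0.48
timer [ 0.754 -0.112  0.016] 0.9
tape_roll [ 0.705 -0.008  0.02 ] 0.91
side [ 0.3326836  -1.10707825  0.47425412]
large_tube [ 0.553 -0.395  0.078] 0.86
large_tube [ 0.358 -0.217  0.075] 0.73
large_tube [ 0.657 -0.285  0.074] 0.73
large_tube [0.494 0.05  0.051] 0.65
small_tube [ 0.544 -0.194  0.102] 0.79
rack [ 0.508 -0.288  0.043] 0.76
light_box [0.499 0.055 0.031] 0.63
lamp_button_top [0.499 0.046 0.051] 0.5
panel_centre [0.493 0.059 0.032] 0.89
panel_centre [ 0.543 -0.194  0.102] 0.67
timer [ 0.759 -0.139  0.019] 0.86
tape_roll [ 0.704 -0.024  0.015] 0.95
```

View pics/scene0.png

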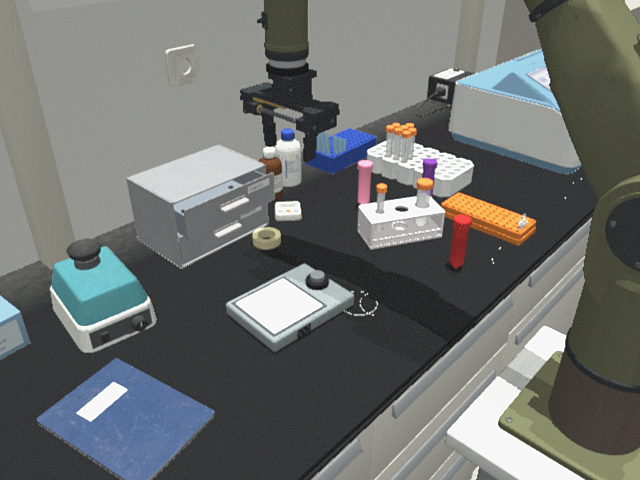

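View pics/side0.png

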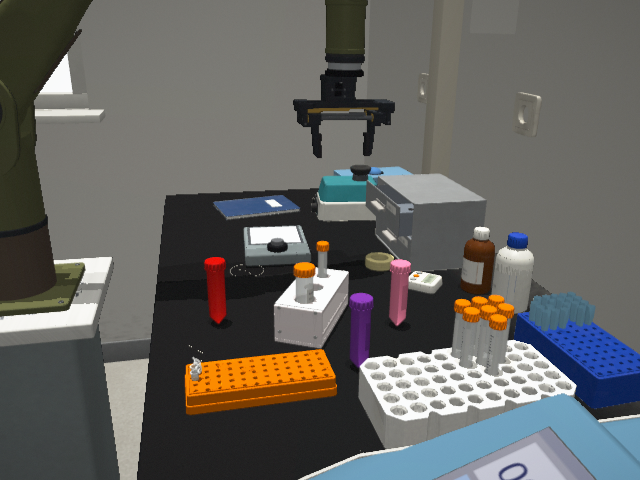

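Scene picture: the candidates are a red tube (460,240), a pink one (364,180), a purple one (429,170), and the orange-capped white tube in the rack at (425,190), which is at (305,275) in the side view. Only the orange-capped one fits, being white-bodied and in the rack's end hole. The small tube is at (381,195). The light box panel is near (280,305) and the button at (317,278).

```bash
cat > h.py <<'E'
from plant import r
import cv2,numpy as np
def ray(c,uv):
    k=r.get_calibration(c);K=np.array(k['intrinsics']);R=np.array(k['rotation'])
    p=np.linalg.inv(K)@[uv[0],uv[1],1];return np.array(k['eye']),R@np.array([p[0],-p[1],-p[2]])
def onz(c,uv,z):
    e,d=ray(c,uv);return e+d*(z-e[2])/d[2]
def proj(c,P):
    k=r.get_calibration(c);K=np.array(k['intrinsics']);R=np.array(k['rotation'])
    p=R.T@(np.array(P)-np.array(k['eye']));p=K@[p[0],-p[1],-p[2]];return p[:2]/p[2]
E
python3 - <<'E'
from h import *
print(r.get_calibration('scene').keys())
S=cv2.imread('pics/scene0.png');D=cv2.imread('pics/side0.png')
def comps(im,x0,x1,y0,y1):
    h=cv2.cvtColor(im,cv2.COLOR_BGR2HSV);m=cv2.inRange(h,(5,150,120),(22,255,255))
    M=np.zeros_like(m);M[y0:y1,x0:x1]=m[y0:y1,x0:x1]
    n,l,st,ce=cv2.connectedComponentsWithStats(M);return [(st[i],ce[i]) for i in range(1,n) if st[i][4]>20]
A=comps(S,370,440,175,212);B=comps(D,285,335,235,282)
A.sort(key=lambda a:-a[0][4]);B.sort(key=lambda a:-a[0][4])
for (sa,ca),(sb,cb) in zip(A,B):
    e1,d1=ray('scene',ca);e2,d2=ray('side',cb)
    t=np.linalg.lstsq(np.c_[d1,-d2],e2-e1,rcond=None)[0]
    p,q=e1+d1*t[0],e2+d2*t[1];print(sa,ca,sb,cb,'tri',p.round(4),q.round(4), 'z.117',onz('scene',ca,.117).round(4),onz('side',cb,.117).round(4))
# panel
for im,c,b in((S,'scene',(225,345,260,345)),(D,'side',(240,315,222,250))):
    g=im.min(2);M=np.zeros_like(g);M[b[2]:b[3],b[0]:b[1]]=(g[b[2]:b[3],b[0]:b[1]]>205)
    cs=max(cv2.findContours(M,0,2)[0],key=cv2.contourArea)
    P=np.array([onz(c,p[0],.030)[:2] for p in cs],np.float32)
    print(c,cv2.contourArea(cs),cv2.minAreaRect(P))
for c in('scene','side'):
    r.snapshot(c)
    for t in('lamp_button_top','light_box','rack'):
        for d in r.silhouettes(c,t)[:1]:
            m=d['pixels'];ys,xs=np.nonzero(m);print(c,t,d['confidence'],xs.min(),xs.max(),ys.min(),ys.max(),m.sum())
a=cv2.resize(S[160:260,340:480],None,fx=4,fy=4);b=cv2.resize(S[255:345,225:365],None,fx=4,fy=4,)
cv2.imwrite('pics/c1.png',np.vstack([a[:300],b[:300]]))
E
```

```text
dict_keys(['intrinsics', 'eye', 'rotation'])Traceback (most recent call last):
  File "<stdin>", line 11, in <module>
  File "h.py", line 5, in ray
    p=np.linalg.inv(K)@[uv[0],uv[1],1];return np.array(k['eye']),R@np.array([p[0],-p[1],-p[2]])
                                                                 ~^~~~~~~~~~~~~~~~~~~~~~~~~~~~~
ValueError: matmul: Input operand 1 has a mismatch in its core dimension 0, with gufunc signature (n?,k),(k,m?)->(n?,m?) (size 3 is different from 4)
```

The camera's "rotation" is a quaternion, so I'll convert it to a matrix.

```bash
sed -i "s/R=np.array(k\['rotation'\])/R=Ro.from_quat(k['rotation']).as_matrix()/; 2a from scipy.spatial.transform import Rotation as Ro" h.py
cat > m.py <<'E'
from h import *
S=cv2.imread('pics/scene0.png');D=cv2.imread('pics/side0.png')
def comps(im,x0,x1,y0,y1):
    h=cv2.cvtColor(im,cv2.COLOR_BGR2HSV);m=cv2.inRange(h,(5,150,120),(22,255,255))
    M=np.zeros_like(m);M[y0:y1,x0:x1]=m[y0:y1,x0:x1]
    n,l,st,ce=cv2.connectedComponentsWithStats(M);return [(st[i],ce[i]) for i in range(1,n) if st[i][4]>20]
A=comps(S,370,440,175,212);B=comps(D,285,335,235,282)
A.sort(key=lambda a:-a[0][4]);B.sort(key=lambda a:-a[0][4])
for (sa,ca),(sb,cb) in zip(A,B):
    e1,d1=ray('scene',ca);e2,d2=ray('side',cb)
    t=np.linalg.lstsq(np.c_[d1,-d2],e2-e1,rcond=None)[0]
    p,q=e1+d1*t[0],e2+d2*t[1];print(sa,ca,sb,cb,'tri',p.round(4),q.round(4), 'z.117',onz('scene',ca,.117).round(4),onz('side',cb,.117).round(4))
for im,c,b in((S,'scene',(225,345,260,345)),(D,'side',(240,315,222,250))):
    g=im.min(2);M=np.zeros_like(g);M[b[2]:b[3],b[0]:b[1]]=(g[b[2]:b[3],b[0]:b[1]]>205)
    cs=max(cv2.findContours(M,0,2)[0],key=cv2.contourArea)
    P=np.array([onz(c,p[0],.030)[:2] for p in cs],np.float32)
    print(c,cv2.contourArea(cs),cv2.minAreaRect(P))
for c in('scene','side'):
    r.snapshot(c)
    for t in('lamp_button_top','light_box','rack'):
        for d in r.silhouettes(c,t)[:1]:
            m=d['pixels'];ys,xs=np.nonzero(m);print(c,t,d['confidence'],xs.min(),xs.max(),ys.min(),ys.max(),m.sum())
a=cv2.resize(S[160:260,340:480],None,fx=4,fy=4);b=cv2.resize(S[255:345,225:365],None,fx=4,fy=4,)
cv2.imwrite('pics/c1.png',np.vstack([a[:300],b[:300]]))
E
python3 m.py
```

```text
[417 178  16  12 115] [424.25217391 184.67826087] [294 262  21  16 298] [303.95637584 269.54697987] tri [ 0.4958 -0.2731  0.117 ] [ 0.4951 -0.2732  0.1165] z.117 [ 0.4958 -0.2732  0.117 ] [ 0.4948 -0.2745  0.117 ]
[376 183  11  10  80] [381.325 187.9  ] [317 241  12  11 120] [322.41666667 245.75833333] tri [ 0.5458 -0.1876  0.1235] [ 0.5442 -0.1878  0.1219] z.117 [ 0.5533 -0.1979  0.117 ] [ 0.5472 -0.1749  0.117 ]
scene 2429.0 ((0.5091162919998169, 0.14740312099456787), (0.11247915029525757, 0.1126234158873558), 85.79235076904297)
side 624.5 ((0.5064826011657715, 0.14738766849040985), (0.10858061909675598, 0.10911493748426437), 86.2187728881836)
scene lamp_button_top 0.65 310 324 270 280 139
scene light_box 0.6 226 354 263 350 6317
scene rack 0.96 358 444 196 248 3134
side lamp_button_top 0.62 271 283 238 245 83
side rack 0.92 274 348 267 347 3976
```

View pics/c1.png

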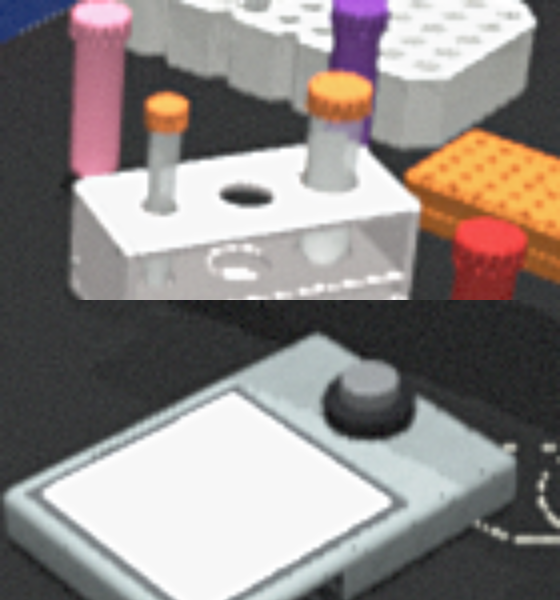

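The crop confirms it: the orange-capped translucent white tube in the rack's end hole, at scene (424,185). Its axis is near (0.498,-0.272). The small tube is near (0.546,-0.187), which puts it 100 mm away, as it should be. The panel centre is (0.508,0.147) and the button (0.501,0.055), with its top at about 0.051. I'll move above the button with the gripper shut.

Emit:
play_rows(translation=[[0.007, -0.0155, 0.0215], [0.007, -0.0155, 0.0215], [0.007, -0.0155, 0.0215], [0.007, -0.0155, 0.0215], [0.007, -0.0155, 0.0215], [0.007, -0.0155, 0.0215], [0.007, -0.0155, 0.0215], [0.007, -0.0155, 0.0215], [0, 0, 0], [0, 0, 0], [0, 0, 0]], delta_rot=[[0, 0, 0], [0, 0, 0], [0, 0, 0], [0, 0, 0], [0, 0, 0], [0, 0, 0], [0, 0, 0], [0, 0, 0], [0, 0, 0], [0, 0, 0], [0, 0, 0]], grip=[-1, -1, -1, -1, -1, -1, -1, -1, -1, -1, -1], squeeze=20)

```text
clock: 2.68
tool_pos: [0.5024, 0.0557, 0.1316]
eef_rot: [0.707, 0.707, 0.001, 0.001]
contact_force: [0.0, 0.5, 0.5]
opening: 0.001
finger_force: 0.0
```

Run:
```python
from h import *
s=r.get_state();print(s['clock'],s['tool_pos'],s['contact_force'],s['opening'],s['q'])
tip=s['tool_pos']+Ro.from_quat(s['eef_rot']).apply([0,0,.064])
im=r.snapshot('wrist');a=im.copy()
b=r.snapshot('side');print('tip',tip,proj('side',tip),proj('wrist',tip),proj('wrist',[.5005,.055,.051]))
for c in('wrist','side'):
  for t in('lamp_button_top','light_box'):
    for d in r.look_for(c,t)[:2]:print(c,t,d)
cv2.imwrite('pics/w1.png',np.hstack([cv2.resize(a,(400,300)),cv2.resize(b[200:290,217:337],(400,300))]))
```

```text
2.675 [0.50241392 0.05565407 0.13159244] [0.04539276 0.53812005 0.463734  ] 0.001307896628096691 [-0.15216297  0.82833355 -0.08147375  2.05427311  0.23248158  0.26467958
 -0.4328176 ]
tip [0.50259095 0.05567118 0.06759269] [277.99470989 231.58233395] [318.78297692 301.88741431] [314.62771743 288.48119852]
wrist lamp_button_top {'point': [0.4968, 0.0656, 0.0482], 'confidence': 0.78}
wrist lamp_button_top {'point': [0.6828, 0.0051, 0.0128], 'confidence': 0.27}
wrist light_box {'point': [0.5021, 0.13, 0.028], 'confidence': 0.9}
side lamp_button_top {'point': [0.7036, -0.023, 0.0142], 'confidence': 0.19}
```

View pics/w1.png

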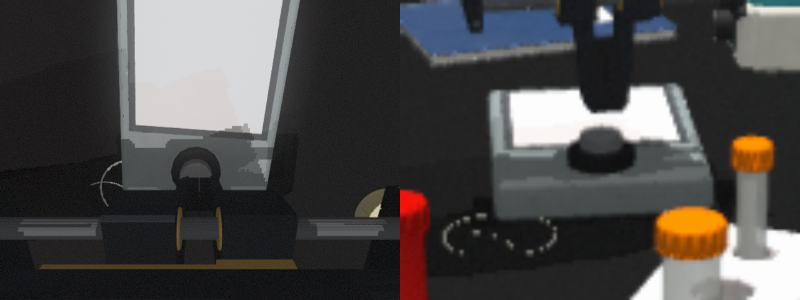

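The finger tips are centred over the button in x, but it looks about 3 mm further along +y. I'll correct that and descend gently.

Emit:
play_rows(translation=[[0.003, -0.001, 0.004], [0, 0, 0.004], [0, 0, 0.004], [0, 0, 0.002], [0, 0, 0.002], [0, 0, 0.002], [0, 0, 0]], delta_rot=[[0, 0, 0], [0, 0, 0], [0, 0, 0], [0, 0, 0], [0, 0, 0], [0, 0, 0], [0, 0, 0]], grip=[-1, -1, -1, -1, -1, -1, -1])

```text
clock: 3.85
tool_pos: [0.4999, 0.059, 0.1128]
eef_rot: [0.707, 0.707, -0.0, 0.0]
contact_force: [-0.3, 0.3, 2.8]
opening: 0.005
finger_force: 1.4
```

Emit:
play_rows(translation=[[0, 0, 0.002], [0, 0, 0.002], [0, 0, 0]], delta_rot=[[0, 0, 0], [0, 0, 0], [0, 0, 0]], grip=[-1, -1, -1])

```text
clock: 4.22
tool_pos: [0.4999, 0.059, 0.1094]
eef_rot: [0.707, 0.707, 0.0, 0.0]
contact_force: [-2.1, -0.7, 11.3]
opening: 0.005
finger_force: 5.5
```

Emit:
play_rows(translation=[[0, 0, 0.001], [0, 0, 0], [0, 0, 0]], delta_rot=[[0, 0, 0], [0, 0, 0], [0, 0, 0]], grip=[-1, -1, -1])

```text
clock: 4.6
tool_pos: [0.4999, 0.059, 0.1092]
eef_rot: [0.707, 0.707, 0.0, 0.0]
contact_force: [-3.3, 0.1, 20.8]
opening: 0.006
finger_force: 10.1
```

Fully down: 20.8 N with no more travel. I'll release, rise, check the lamp, and rehearse the 45° tilt with the gripper empty.

Emit:
play_rows(translation=[[0, 0, -0.005], [0, 0, -0.01], [0, 0, -0.04], [0, 0, -0.05], [0, 0, -0.05], [0, 0, 0], [0, 0, 0], [0, 0, 0], [0, 0, 0], [0, 0, 0], [0, 0, 0]], delta_rot=[[0, 0, 0], [0, 0, 0], [0, 0, 0], [0, 0, 0], [0, 0, 0], [0, 9, 0], [0, 9, 0], [0, 9, 0], [0, 9, 0], [0, 9, 0], [0, 0, 0]], grip=[-1, -1, -1, -1, -1, 1, 1, 1, 1, 1, 1])

```text
clock: 5.98
tool_pos: [0.5001, 0.056, 0.2606]
eef_rot: [0.656, 0.65, 0.27, -0.272]
contact_force: [0.8, 0.1, -0.8]
opening: 0.661
finger_force: 0.0
```

Run:
```python
from h import *
s=r.get_state();print(s['clock'],s['tool_pos'],s['contact_force'],np.round(s['q'],2))
print(Ro.from_quat(s['eef_rot']).as_matrix().round(3))
b=r.snapshot('scene');print(proj('scene',[.508,.1475,.03]))
cv2.imwrite('pics/s2.png',b)
```

```text
5.975 [0.50011226 0.05596755 0.26055077] [ 0.83229725  0.1410026  -0.83402414] [ 0.68  0.89 -0.9   1.97 -0.25  0.53  0.22]
[[ 0.008  1.     0.002]
 [ 0.706 -0.006  0.708]
 [ 0.708 -0.004 -0.706]]
[278.99705703 303.99404316]
```

View pics/s2.png

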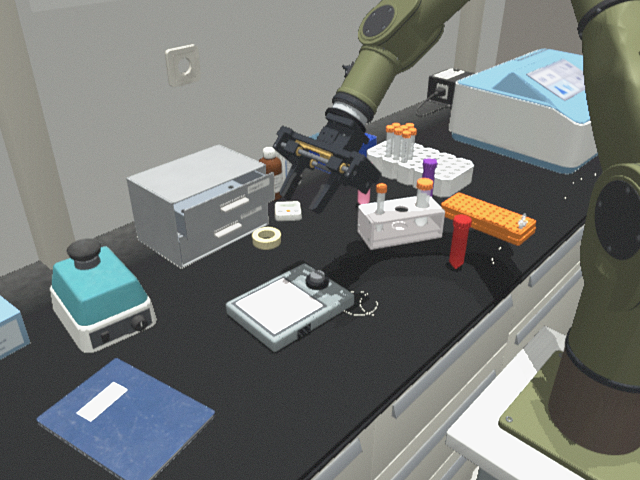

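The tilt is reached exactly, well within the joint ranges. The picture shows the gripper slanted and clear of everything, with the button back up at (316,279). Next I'll untilt and go above the large tube.

Emit:
play_rows(translation=[[0, 0, 0], [0, 0, 0], [0, 0, 0], [0, 0, 0], [0, 0, 0], [-0.041, 0, 0], [-0.041, 0, 0], [-0.041, 0, 0], [-0.041, 0, 0], [-0.041, 0, 0], [-0.041, 0, 0], [-0.041, 0, 0], [-0.041, -0.001, 0], [0, 0, 0], [0, 0, 0], [0, 0, 0], [0, 0, 0], [0, 0, 0], [0, 0, 0]], delta_rot=[[0, -9, 0], [0, -9, 0], [0, -9, 0], [0, -9, 0], [0, -9, 0], [0, 0, 0], [0, 0, 0], [0, 0, 0], [0, 0, 0], [0, 0, 0], [0, 0, 0], [0, 0, 0], [0, 0, 0], [0, 0, 7.5], [0, 0, 7.5], [0, 0, 7.5], [0, 0, 7.5], [0, 0, 0], [0, 0, 0]], grip=[1, 1, 1, 1, 1, 1, 1, 1, 1, 1, 1, 1, 1, 1, 1, 1, 1, 1, 1])

```text
clock: 8.4
tool_pos: [0.4998, -0.2677, 0.2641]
eef_rot: [0.865, 0.502, 0.001, 0.001]
contact_force: [0.7, 0.2, 0.4]
opening: 1.002
finger_force: 0.0
```

Run:
```python
from h import *
s=r.get_state();print(s['clock'],s['tool_pos'],s['contact_force'],np.round(s['q'],2),s['opening'])
R=Ro.from_quat(s['eef_rot']);print(R.as_matrix().round(3))
b=r.snapshot('wrist');cv2.imwrite('pics/w3.png',b)
S=r.snapshot('scene');S0=cv2.imread('pics/scene0.png')
print('panel',S0[295:310,270:290].mean((0,1)),S[295:310,270:290].mean((0,1)))
h=cv2.cvtColor(b,cv2.COLOR_BGR2HSV);m=cv2.inRange(h,(5,140,80),(22,255,255))
n,l,st,ce=cv2.connectedComponentsWithStats(m)
for i in range(1,n):
    if st[i][4]>100: print(st[i],ce[i],onz('wrist',ce[i],.12).round(4))
print('pred',proj('wrist',[.499,-.272,.124]))
for t in('large_tube','small_tube'):
  for d in r.look_for('wrist',t)[:3]:print(t,d)
```

```text
8.4 [ 0.49980221 -0.26770106  0.26407929] [0.74533404 0.24274757 0.43196076] [ 0.44  0.66 -0.06  1.79  0.06  0.69 -0.16] 1.0015873460683045
[[ 0.496  0.868  0.002]
 [ 0.868 -0.496 -0.001]
 [-0.     0.002 -1.   ]]
panel [247. 247. 247.] [247. 247. 247.]
[ 293  236   47   49 1760] [316.21818182 260.23863636] [ 0.4948 -0.2745  0.12  ]
[ 257  290  146   58 4579] [341.9047827  327.16160734] [ 0.485  -0.3295  0.12  ]
[ 213  383  141   49 3440] [276.19622093 399.03139535] [ 0.4089 -0.3597  0.12  ]
[285 423  41   8 160] [304.1375  426.45625] [ 0.4144 -0.394   0.12  ]
pred [319.71756108 256.29983253]
large_tube {'point': [0.3659, -0.2029, 0.1106], 'confidence': 0.91}
large_tube {'point': [0.6525, -0.2654, 0.1168], 'confidence': 0.88}
large_tube {'point': [0.5554, -0.3731, 0.0237], 'confidence': 0.71}
small_tube {'point': [0.5466, -0.186, 0.1316], 'confidence': 0.93}
```

View pics/w3.png

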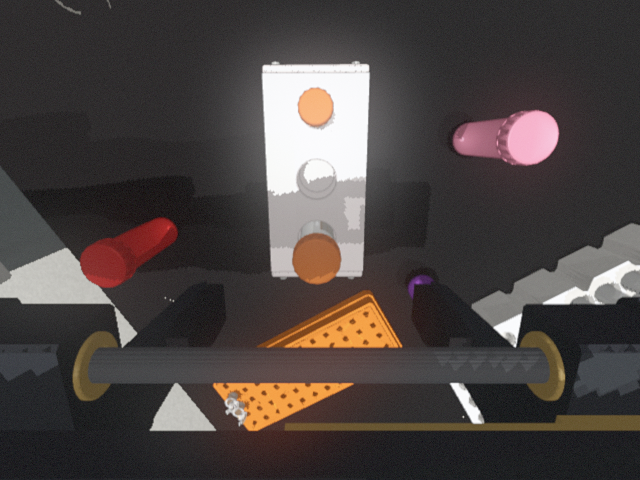

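The wrist view shows the large tube's cap at (316,260), the empty hole at (317,178) and the small tube at (316,107). The fingers straddle the large tube, and the red, pink and purple look-alikes are clear. Cap centre is (0.496,-0.273). I'll correct by -6 mm in tool x and descend 130 mm.

Emit:
play_rows(translation=[[-0.006, 0, 0.01], [0, 0, 0.02], [0, 0, 0.02], [0, 0, 0.02], [0, 0, 0.015], [0, 0, 0.015], [0, 0, 0.01], [0, 0, 0.01], [0, 0, 0.01], [0, 0, 0], [0, 0, 0]], delta_rot=[[0, 0, 0], [0, 0, 0], [0, 0, 0], [0, 0, 0], [0, 0, 0], [0, 0, 0], [0, 0, 0], [0, 0, 0], [0, 0, 0], [0, 0, 0], [0, 0, 0]], grip=[1, 1, 1, 1, 1, 1, 1, 1, 1, 1, 1])

```text
clock: 9.98
tool_pos: [0.4962, -0.2743, 0.133]
eef_rot: [0.866, 0.5, 0.0, 0.0]
contact_force: [0.0, -0.8, 0.1]
opening: 0.995
finger_force: 0.0
```

Emit:
play_rows(translation=[[0, 0, 0], [0, 0, 0], [0, 0, 0], [0, 0, 0], [0, 0, 0], [0, 0, 0], [0, 0, 0], [0, 0, 0]], delta_rot=[[0, 0, 0], [0, 0, 0], [0, 0, 0], [0, 0, 0], [0, 0, 0], [0, 0, 0], [0, 0, 0], [0, 0, 0]], grip=[-1, -1, -1, -1, -1, -1, -1, -1], squeeze=15)

```text
clock: 10.98
tool_pos: [0.496, -0.2742, 0.1327]
eef_rot: [0.866, 0.5, 0.0, 0.0]
contact_force: [0.1, -0.5, 1.1]
opening: 0.381
finger_force: 15.0
```

Emit:
play_rows(translation=[[0, 0, -0.01], [0, 0, -0.01], [0, 0, -0.015], [0, 0, -0.02], [0, 0, -0.02], [0, 0, -0.02], [0, 0, -0.02], [0, 0, -0.015], [0, 0, 0], [0, 0, 0]], delta_rot=[[0, 0, 0], [0, 0, 0], [0, 0, 0], [0, 0, 0], [0, 0, 0], [0, 0, 0], [0, 0, 0], [0, 0, 0], [0, 0, 0], [0, 0, 0]], grip=[-1, -1, -1, -1, -1, -1, -1, -1, -1, -1])

```text
clock: 12.22
tool_pos: [0.4957, -0.274, 0.2623]
eef_rot: [0.866, 0.5, -0.0, -0.0]
contact_force: [0.8, 0.8, -0.9]
opening: 0.377
finger_force: 15.0
```

Run:
```python
from h import *
s=r.get_state();print(s['clock'],s['tool_pos'],s['contact_force'],s['opening'],s['finger_force'])
R=Ro.from_quat(s['eef_rot'])
a=r.snapshot('scene');b=r.snapshot('side')
for c,x in(('scene',a),('side',b)):print(c,[proj(c,s['tool_pos']+R.apply([0,0,d])).round(0) for d in(.009,.045,.064,.125)])
cv2.imwrite('pics/l4.png',np.hstack([cv2.resize(a[100:220,350:480],(390,360)),cv2.resize(b[180:300,240:370],(390,360))]))
```

```text
12.225 [ 0.49567746 -0.27401257  0.26234705] [ 0.79774823  0.7635304  -0.86650518] 0.37689185845488193 15.001316964626312
scene [array([431., 124.]), array([429., 141.]), array([428., 149.]), array([425., 176.])]
side [array([305., 186.]), array([305., 209.]), array([305., 220.]), array([304., 257.])]
```

View pics/l4.png

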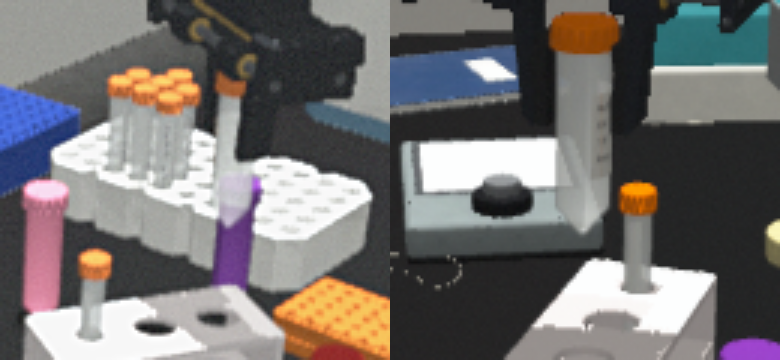

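The tube hangs straight in the grip, clear of the rack, with its tip at side (305,258) as predicted and the small tube undisturbed. Now unyaw, move over, tilt and lower.

Emit:
play_rows(translation=[[0, 0, 0], [0, 0, 0], [0, 0, 0], [0, 0, 0], [0, 0, 0], [0.01, 0, 0], [0.02, 0.002, 0], [0.03, 0.002, 0], [0.03, 0.002, 0], [0.03, 0.002, 0], [0.03, 0.002, 0], [0.03, 0.002, 0], [0.03, 0, 0], [0.03, 0, 0], [0.03, 0, 0], [0.03, 0, 0], [0.02, 0, 0], [0.01, 0, 0], [0.003, 0, 0], [0, 0, 0]], delta_rot=[[0, 0, -6], [0, 0, -6], [0, 0, -6], [0, 0, -6], [0, 0, -6], [0, 0, 0], [0, 0, 0], [0, 0, 0], [0, 0, 0], [0, 0, 0], [0, 0, 0], [0, 0, 0], [0, 0, 0], [0, 0, 0], [0, 0, 0], [0, 0, 0], [0, 0, 0], [0, 0, 0], [0, 0, 0], [0, 0, 0]], grip=[-1, -1, -1, -1, -1, -1, -1, -1, -1, -1, -1, -1, -1, -1, -1, -1, -1, -1, -1, -1], squeeze=22)

```text
clock: 14.82
tool_pos: [0.5079, 0.0584, 0.2627]
eef_rot: [0.707, 0.707, -0.0, 0.0]
contact_force: [-0.4, -0.2, -1.2]
opening: 0.378
finger_force: 22.0
```

Emit:
play_rows(translation=[[0, 0, 0], [0, 0, 0], [0, 0, 0], [0, 0, 0], [0, 0, 0], [0, 0, 0], [0, 0, 0], [0, 0, 0], [0, 0, 0], [-0.01, 0, 0.01], [-0.01, 0, 0.01], [-0.01, 0, 0.01], [0, 0, 0], [0, 0, 0], [0, 0, 0]], delta_rot=[[0, 5, 0], [0, 5, 0], [0, 5, 0], [0, 5, 0], [0, 5, 0], [0, 5, 0], [0, 5, 0], [0, 5, 0], [0, 5, 0], [0, 0, 0], [0, 0, 0], [0, 0, 0], [0, 0, 0], [0, 0, 0], [0, 0, 0]], grip=[-1, -1, -1, -1, -1, -1, -1, -1, -1, -1, -1, -1, -1, -1, -1])

```text
clock: 16.7
tool_pos: [0.5082, 0.0591, 0.2208]
eef_rot: [0.653, 0.654, 0.271, -0.27]
contact_force: [-0.4, 0.5, -0.4]
opening: 0.377
finger_force: 22.0
```

Run:
```python
from h import *
s=r.get_state();print(s['clock'],s['tool_pos'],s['contact_force'],s['opening'],s['finger_force'],np.round(s['q'],2))
R=Ro.from_quat(s['eef_rot']);print(R.as_matrix().round(3))
tip=s['tool_pos']+R.apply([0,0,.125]);print('tip',tip)
a=r.snapshot('scene');b=r.snapshot('side')
for c in('scene','side'):print(c,proj(c,tip).round(0),proj(c,s['tool_pos']+R.apply([0,0,.009])).round(0),proj(c,[.508,.1475,.03]).round(0))
cv2.imwrite('pics/f5.png',np.hstack([cv2.resize(a[180:340,210:370],(400,400)),cv2.resize(b[150:310,200:360],(400,400))]))
for c in('scene','side'):
  for t in('small_tube','timer','tape_roll'):
    for d in r.look_for(c,t)[:1]:print(c,t,d)
```

```text
16.7 [0.50822543 0.05905695 0.22080766] [-0.38202553  0.4974179  -0.38101217] 0.37711040335007373 22.00080156326294 [ 0.64  0.96 -0.86  1.97 -0.26  0.47  0.28]
[[-0.001  1.     0.   ]
 [ 0.707  0.     0.707]
 [ 0.707  0.001 -0.707]]
tip [0.50828471 0.14741913 0.13239318]
scene [277. 256.] [310. 196.] [279. 304.]
side [274. 191.] [279. 163.] [275. 234.]
scene small_tube {'point': [0.5408, -0.1783, 0.0949], 'confidence': 0.71}
scene timer {'point': [0.7736, -0.0969, 0.0156], 'confidence': 0.47}
scene tape_roll {'point': [0.7087, -0.0002, 0.0227], 'confidence': 0.7}
side timer {'point': [0.7586, -0.1391, 0.0174], 'confidence': 0.55}
side tape_roll {'point': [0.7035, -0.0214, 0.0168], 'confidence': 0.71}
```

View pics/f5.png

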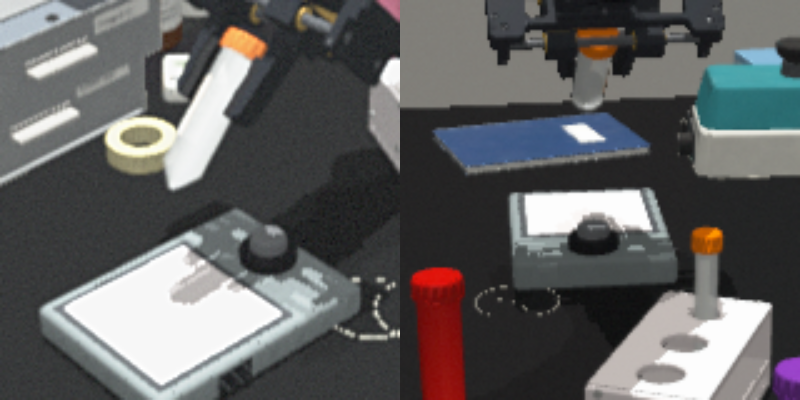

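The tip is at scene (278,255), matching the prediction. It sits over the panel centre, 10 cm up, with the tube at 45° and cap up. The small tube still stands in the rack, and the timer and tape roll are where they were. I'm handing the job in.

```bash
python3 -c "
from plant import r
print(r.finish_job())"
```

```text
the job is handed in; nothing more can be done
None
```

I pressed the light box button fully down and let it spring back, then drew out the large tube and handed in the job at about 17 s. The gripper holds it at 45° with the cap up, its tip about 10 cm above the panel centre. I judged the press from its force and travel, because the cameras couldn't show whether the lamp lit.

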